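# Make up two block-printing kits

### The job

Make up two printing kits from the stock of stamps and paste jars in the middle of the table (not the similar ones along the back edge): the blue tray gets the stamp with the red dots and the green jar with the gold lid, the yellow tray gets the stamp with the teal-green pattern and the indigo-blue jar with the black lid. In each tray lay the stamp, pattern up, centred on the white square and squared up with the tray, and stand the jar centred on the white disc. Keep the jars upright all the way, and leave the navy-blue stamp and the orange-brown jar with the white lid where they are.

Things in the scene. Friction and masses are not known exactly. Their poses are not given: they have to be found in the camera images.
- tray_blue: Blue tray fixed to the table, 240 mm (x) by 136 (y), loop handles 16 mm more at the ends. Origin: centre of underside, z up; x points away from the robot within 15 deg. Floor 5 mm, rim 11 mm above the table, rim 5 thick. White marks on the floor: 74 mm square (stamp) centred at x -55 mm, y 0; 74 mm disc (jar) at x +55, y 0. Left or right of the stock.
- tray_yellow: Yellow tray fixed to the table, 240 mm (x) by 136 (y), loop handles 16 mm more at the ends. Origin: centre of underside, z up; x points away from the robot within 15 deg. Floor 5 mm, rim 11 mm above the table, rim 5 thick. White marks on the floor: 74 mm square (stamp) centred at x +55 mm, y 0; 74 mm disc (jar) at x -55, y 0. Left or right of the stock.
- stamp_red: lino stamp: pale wooden block with red dots on its upward face, 65 mm along its y, 55 mm along its x, 27 mm high (the block itself 25 mm). Loose, about 90 g. Origin at the centre of the underside, z up; x and y along the sides. It starts flat, its sides within 17 degrees of the world axes. For the blue tray.
- stamp_teal: lino stamp: pale wooden block with a teal-green pattern on its upward face, 57 mm along its y, 55 mm along its x, 27 mm high (the block itself 25 mm). Loose, about 90 g. Origin at the centre of the underside, z up; x and y along the sides. It starts flat, its sides within 17 degrees of the world axes. For the yellow tray.
- stamp_navy: lino stamp: pale wooden block with navy-blue diamonds on its upward face, 56 mm along its y, 55 mm along its x, 27 mm high (the block itself 25 mm). Loose, about 90 g. Origin at the centre of the underside, z up; x and y along the sides. It starts flat, its sides within 17 degrees of the world axes. Not needed: stays where it is.
- jar_green: closed glass jar of green paste with a gold-yellow lid, diameter 52 mm up to 58 mm height (a slightly narrower lid above, fixed), 71 mm high in all. Loose, about 120 g. Origin at the centre of the underside, z up; round, its yaw does not matter. For the blue tray.
- jar_indigo: closed glass jar of indigo-blue paste with a black lid, diameter 56 mm up to 51 mm height (a slightly narrower lid above, fixed), 63 mm high in all. Loose, about 120 g. Origin at the centre of the underside, z up; round, its yaw does not matter. For the yellow tray.
- jar_orange: closed glass jar of orange-brown paste with a white lid, diameter 52 mm up to 45 mm height (a slightly narrower lid above, fixed), 55 mm high in all. Loose, about 120 g. Origin at the centre of the underside, z up; round, its yaw does not matter. Not needed: stays where it is.
Things that resemble listed ones, but are neither listed nor needed, are in the scene too. Leave any pink or purple look-alike of the stamp_teal alone.

How it is judged:
At the end, for the whole second after the job is handed in: Each of the four pieces is in its named tray within 13 mm (along and across) of its mark's centre, on the tray floor, upright within 0.1 rad, at rest; stamps within 15 degrees of square with the tray; navy stamp and orange jar within 25 mm of their starts (x of stamp_red in the frame of tray_blue between -0.068 and -0.042 m and y of stamp_red in the frame of tray_blue between -0.013 and 0.013 m and z of each of stamp_red, jar_green in the frame of tray_blue below 0.009 m and angle between each of stamp_red, jar_green, stamp_teal, jar_indigo's own z axis and vertical below 0.1 rad and linear speed of each of stamp_red, jar_green, stamp_teal, jar_indigo below 0.02 m/s and (angle between the x axis of stamp_red and the x axis of tray_blue, either way round below 0.26 rad or angle between the x axis of stamp_red and the y axis of tray_blue, either way round below 0.26 rad) and x of jar_green in the frame of tray_blue between 0.042 and 0.068 m and y of jar_green in the frame of tray_blue between -0.013 and 0.013 m and x of stamp_teal in the frame of tray_yellow between 0.042 and 0.068 m and y of stamp_teal in the frame of tray_yellow between -0.013 and 0.013 m and z of each of stamp_teal, jar_indigo in the frame of tray_yellow below 0.009 m and (angle between the x axis of stamp_teal and the x axis of tray_yellow, either way round below 0.26 rad or angle between the x axis of stamp_teal and the y axis of tray_yellow, either way round below 0.26 rad) and x of jar_indigo in the frame of tray_yellow between -0.068 and -0.042 m and y of jar_indigo in the frame of tray_yellow between -0.013 and 0.013 m and distance of each of stamp_navy, jar_orange from where it was at the start of the episode below 0.025 m); the robot touches nothing.
It fails at once if the unneeded navy-blue stamp is shifted by more than 25 mm (distance of stamp_navy from where it was at the start of the episode above 0.025 m).
It fails at once if the unneeded orange-brown jar is shifted by more than 25 mm (distance of jar_orange from where it was at the start of the episode above 0.025 m).
It fails at once if the green jar is tipped by more than 0.6 rad (angle between jar_green's own z axis and vertical above 0.6 rad).
It fails at once if the indigo jar is tipped by more than 0.6 rad (angle between jar_indigo's own z axis and vertical above 0.6 rad).
It fails at once if the orange-brown jar is tipped by more than 0.6 rad (angle between jar_orange's own z axis and vertical above 0.6 rad).
It also fails if it takes over 106 s, if anything falls off the work surface, if the arm or the gripper's body presses on something with over 40 N, if the wrist force passes 120 N, or if a joint passes its speed limit or range.

### The arm

A 7-joint arm with a two-finger parallel gripper is mounted at the origin on a cart in front of the work surface, level with it; the furniture and walls round the work are solid. World frame = base frame: x ahead of the robot, y to its left, z up, the work surface at z = 0. Lengths are in m, angles in rad, forces in N, time in s.
With the tool pointing down it reaches from about 0.35 to 0.9 m from the base axis. Payload 19.9 kg.
Tool frame: the origin (TCP) lies on the centre line of the jaws, within the pads' length; the fingertips stand ahead of it and the grasp point (between the pads) is the TCP (manip.tips_ahead is the z of the fingertips in the tool frame, in m); z points along the fingers, y is the line along which they close (so a half turn about z gives the same grasp; the last joint's range is limited). The gripper opens to 85 mm and grips with 20 to 120 N. Pads are 22 mm wide; open, the fingers measure 114 mm over their backs; the gripper's body (76 mm by 85 mm) begins 54 mm behind the grasp point. The pads swing forward as they close: fully open they stand 13 mm farther back than shut.
Start: joints at [1.077, 0.417, -0.01, 1.614, 0.005, 1.111, -0.053], TCP at [0.273, -0.562, 0.25] pointing down, gripper open.
Joint ranges: [-2.81, 2.81], [-0.39, 2.02], [-1.27, 1.25], [0.06, 2.57], [-1.19, 4.33], [0.19, 2], [-2.82, 2.82]. Speed limits (rad/s): [1.89, 1.89, 2.39, 2.39, 3.01, 3.01, 3.01].

### API

Orientations are given as a 3x3 rotation matrix whose columns are the frame's x, y, z axes.
In Python, from rig import manip, imaging gives the robot as it stands. The module is installed in compiled form; this text tells all that it offers.
- The arm moves only by the shell command python3 -m inch 'ROWS' [FORCE]. ROWS is JSON, a list of rows, each a list of 3 entries, a list of its own where there are three numbers: the opening, from 0 (shut) to 1 (fully open), then the shift along the tool's x, y, z in mm, then the turn, a rotation vector about the tool's x, y, z in rad. In form: [[jaw, [tx, ty, tz], [ax, ay, az]], ...]. A call has exactly 5 rows; each row is the pose to reach, as a shift and turn from the pose commanded when the call began, along the tool's axes at that moment; what a row does not reach only later rows make up. A row lasts 1/10 s, in which the tool goes at most 50 mm and 8.59 degrees, less where a joint would pass 70% of its speed; a pose out of reach is approached as far as the arm can. A call with a gripper value outside its range is refused whole. The fingers move at their own pace and stop on an object; FORCE is the grip in N (left out, the last holds). Time passes only in rows, so rows that repeat a pose let the fingers close, or fill a call up. It gives the time, the measured TCP pose, the force, the opening and the grip force at its end, in the units of the state.
- manip.state(): the state, without advancing time (a new reading comes with each control period).
- imaging.capture(name): name is "side" or "top" or "wrist"; returns the picture (480x640x3 uint8, red, green, blue); there is no depth.
- imaging.camera_model(name): a dict with "fx", "fy", "cx", "cy" (pixels), "cam_to_world" (4x4, takes a point from camera to world coordinates). Camera axes: x right, y up, looking along -z (the intrinsics and any distortion apply to the point x, -y, -z); pixel columns grow to the right and rows downward; lengths in m; the calibration is good to about 2 mm. A picture is of the moment at which its call begins: read the wrist's pose just before it. camera_model takes no time and is no camera call; for the wrist camera it gives the pose at the moment of the call.
- manip.sign_off(): hands the job in; it is judged then, once.
Trained networks look in the newest picture that a camera, given by its name, has taken for a name from the list of things; names that differ only in an ending like _2 or _b are one class to them, and where a whole thing is asked for, a point or a joint stands for the part that bears it (a point fixed in the world has none). Each returns a list of dicts, best first, with "conf" (0 to 1); they miss things now and then, are a little off and sometimes report something else, mostly with a low value. They report only what shows in the picture. A call takes as long as a camera call. They do not tell look-alikes from the thing itself.
- imaging.outline_of(camera, label): "mask" (480x640 bool, what is visible of it).
- imaging.spot_point(camera, label): "at" ([x, y, z] in m, in world coordinates, good to about 4 mm: a listed point, or the origin of a listed thing).
The state is a dict: "clock": time; "joint_positions": joint angles; "qd": joint speeds; "joint_torque": joint torques, N m; "ee_pos": TCP position; "ee_rot": TCP orientation; "wrist_force": force on the tool from outside, world axes, zero at the start; "ft_torque": the same for the moment, N m; "width": finger opening in m; "grip_force": force on a finger pad.
Only numpy, scipy, OpenCV 4.12 (cv2) and the standard library are available. Lean on these libraries where they do the work, as an engineer would, in place of code of your own. Each camera call takes 0.05 s, during which the arm holds its last target. There are 200 camera calls.

## Working session

There is one attempt and no reset: what is moved stays moved. The work goes in short steps, Python scripts to look and compute and a shell command to move; the robot and the scene stay as the last step left them, time stands still between calls to the robot, and variables do not carry over. Pictures are saved under pics/ and viewed, at most 14 in all, crops included, and the job is handed in when it is done.

```bash
mkdir -p pics; cat > h.py <<'E'
import numpy as np, cv2
from rig import manip, imaging
def save(cam,fn,crop=None,scale=1):
    im=imaging.capture(cam)[:,:,::-1]
    if crop: im=im[crop[1]:crop[3],crop[0]:crop[2]]
    cv2.imwrite('pics/'+fn,cv2.resize(im,None,fx=scale,fy=scale,interpolation=cv2.INTER_CUBIC)); 
def ray(cam,uv,z):
    m=imaging.camera_model(cam);T=np.array(m['cam_to_world'])
    d=T[:3,:3]@np.array([(uv[0]-m['cx'])/m['fx'],-(uv[1]-m['cy'])/m['fy'],-1])
    return T[:3,3]+d*(z-T[2,3])/d[2]
def proj(cam,p):
    m=imaging.camera_model(cam);T=np.array(m['cam_to_world'])
    c=T[:3,:3].T@(np.array(p)-T[:3,3]); return np.array([m['cx']+m['fx']*c[0]/-c[2],m['cy']+m['fy']*c[1]/c[2]])
E
python3 - <<'E'
from h import *
save('top','t0.png')
m=imaging.camera_model('top');print({k:np.round(v,3).tolist() for k,v in m.items() if k!='distortion'}, m.keys())
for n in ['tray_blue','tray_yellow','stamp_red','stamp_teal','stamp_navy','jar_green','jar_indigo','jar_orange']:
    print(n,[(np.round(d['at'],3).tolist(),round(d['conf'],2),proj('top',d['at']).round().tolist()) for d in imaging.spot_point('top',n)])
s=manip.state();print(s['clock'],s['ee_pos'],np.round(s['ee_rot'],3),manip.tips_ahead)
E
```

```text
{'fx': 486.997, 'fy': 486.997, 'cx': 320.507, 'cy': 240.084, 'cam_to_world': [[0.022, 0.989, -0.147, 0.374], [-1.0, 0.022, 0.0, 0.072], [0.004, 0.147, 0.989, 1.389], [0.0, 0.0, 0.0, 1.0]]} dict_keys(['fx', 'fy', 'cx', 'cy', 'cam_to_world'])
tray_blue [([0.534, 0.265, 0.004], 0.72, [252.0, 254.0])]
tray_yellow [([0.525, -0.279, -0.002], 0.91, [442.0, 262.0])]
stamp_red [([0.664, -0.06, 0.001], 0.85, [366.0, 212.0])]
stamp_teal [([0.755, 0.324, 0.002], 0.94, [235.0, 179.0]), ([0.718, -0.173, 0.002], 0.76, [405.0, 195.0]), ([0.678, 0.061, 0.002], 0.73, [325.0, 207.0]), ([0.724, 0.432, 0.003], 0.63, [198.0, 188.0]), ([0.664, -0.059, 0.002], 0.22, [366.0, 212.0])]
stamp_navy [([0.544, -0.065, 0.002], 0.88, [368.0, 253.0])]
jar_green [([0.436, 0.069, -0.002], 0.72, [320.0, 290.0])]
jar_indigo [([0.55, 0.052, 0.001], 0.66, [327.0, 250.0])]
jar_orange [([0.436, -0.071, 0.003], 0.85, [370.0, 291.0])]
0.45 [ 0.2728556  -0.5622448   0.25021688] [[ 0.9    0.437 -0.   ]
 [ 0.437 -0.9    0.   ]
 [-0.    -0.    -1.   ]] 0.019
```

View pics/t0.png

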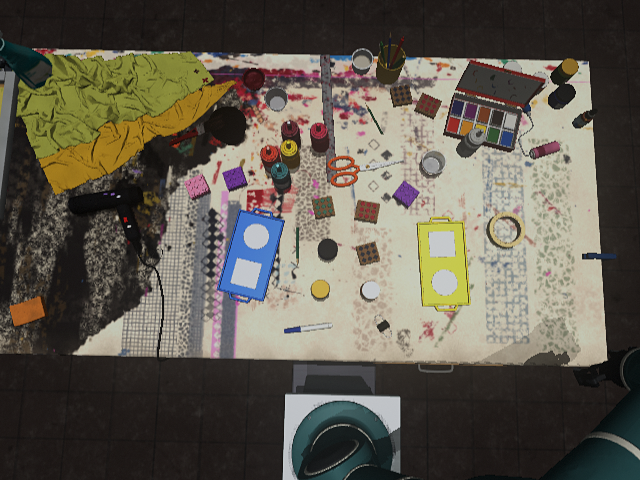

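The top view shows the stock in the middle: teal-green-patterned stamp at (323,207), red at (367,211), navy at (368,253), jars indigo (327,249), green (320,289) and orange (370,290). The teal candidates are (323,207), which is greenish and in the stock, (405,194) and (235,179), both purple, and (197,187), which is pink. I take (323,207) because it is green and among the stock, and I'll confirm it in a crop.

```bash
python3 - <<'E'
from h import *
save('top','t1.png',(210,165,475,315),3)
im=imaging.capture('top');hsv=cv2.cvtColor(im,cv2.COLOR_RGB2HSV)
# tray marks
for n,z in (('tray_blue',.005),('tray_yellow',.005)):
    mk=imaging.outline_of('top',n)[0]['mask'].astype(np.uint8)
    mk=cv2.morphologyEx(mk,cv2.MORPH_CLOSE,np.ones((9,9)))
    w=((hsv[...,1]<60)&(hsv[...,2]>150)&(mk>0)).astype(np.uint8)
    k,l,s,c=cv2.connectedComponentsWithStats(w)
    P=[]
    for i in range(1,k):
        if s[i,4]>100: p=ray('top',c[i],z);P.append(p);print(n,s[i].tolist(),c[i].round(1),p.round(4))
    P.sort(key=lambda p:p[0]);d=P[-1]-P[0];print('yaw',np.degrees(np.arctan2(d[1],d[0])),np.linalg.norm(d),'mid',(P[0]+P[-1])/2)
for n,lab in (('stamp_red',None),('stamp_teal',None),('stamp_navy',None),('jar_green',1),('jar_indigo',1),('jar_orange',1)):
    for d in imaging.outline_of('top',n):
        mk=d['mask'].astype(np.uint8);c=max(cv2.findContours(mk,0,1)[0],key=cv2.contourArea)
        q=np.array([ray('top',p,.025)[:2] for p in c[:,0]],np.float32)
        r=cv2.minAreaRect(q);print(n,round(d['conf'],2),cv2.minAreaRect(c)[0],np.round(r[0],4),np.round(r[1],4),round(r[2],1))
E
```

```text
tray_blue [244, 224, 25, 25, 500] [255.8 236. ] [0.5863 0.2572 0.005 ]
tray_blue [230, 258, 32, 31, 664] [245.6 273.2] [0.4788 0.2816 0.005 ]
yaw -12.800562986959553 0.11027175219735677 mid [0.53254972 0.26942959 0.005     ]
tray_yellow [428, 231, 28, 26, 649] [441.7 243.7] [ 0.5759 -0.2772  0.005 ]
tray_yellow [432, 270, 26, 26, 526] [444.3 282.1] [ 0.466  -0.2829  0.005 ]
yaw 3.0149995403196255 0.11010800569954117 mid [ 0.52092913 -0.28005284  0.005     ]
stamp_red 0.96 (366.7308044433594, 211.84616088867188) [ 0.6604 -0.0592] [0.0642 0.059 ] 79.7
stamp_teal 0.97 (405.0243835449219, 194.21951293945312) [ 0.7146 -0.1689] [0.0636 0.0641] 52.2
stamp_teal 0.9 (234.70001220703125, 179.10000610351562) [0.748  0.3222] [0.0622 0.06  ] 20.4
stamp_teal 0.81 (322.9615173339844, 207.30770874023438) [0.6708 0.066 ] [0.0578 0.058 ] 12.8
stamp_teal 0.72 (196.93414306640625, 186.60731506347656) [0.7233 0.4296] [0.0569 0.0558] 27.0
jar_green 0.77 (319.5000305175781, 289.0000305175781) [0.4378 0.0708] [0.0492 0.0492] 46.3
jar_green 0.41 (327.0, 249.5) [0.5494 0.052 ] [0.0598 0.0565] 1.3
jar_indigo 0.71 (366.6199951171875, 211.6599884033203) [ 0.6611 -0.059 ] [0.0613 0.0579] 82.3
jar_indigo 0.64 (327.300048828125, 249.40003967285156) [0.5497 0.0512] [0.0531 0.0573] 64.6
jar_orange 0.86 (369.7500305175781, 290.2500305175781) [ 0.4374 -0.0695] [0.0469 0.0496] 45.8
```

View pics/t1.png

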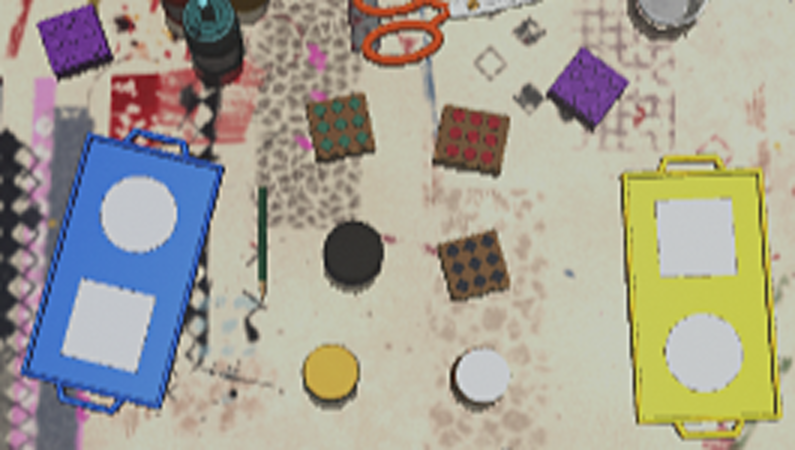

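The crop confirms it: teal stamp at crop (340,127), red (470,139), navy (473,265), and lids black (353,253), gold (331,372), white (482,375). The purple ones are look-alikes. The marks' positions agree with the tray geometry.

```bash
cat > plan.py <<'E'
# usage: plan.py x,y,z,psi ...   psi = world angle (deg) of tool y; prints shift(mm) and turn per waypoint
import sys,numpy as np
from rig import manip
from scipy.spatial.transform import Rotation as Ro
s=manip.state();p=np.array(s['ee_pos']);R=np.array(s['ee_rot'])
print('t',round(s['clock'],2),'pos',p.round(4),'psi',round(np.degrees(np.arctan2(R[1,1],R[0,1])),2),'tilt',round(np.degrees(np.arccos(-R[2,2])),2),'w',round(s['width'],4),'F',np.round(s['wrist_force'],1),'j7',round(s['joint_positions'][6],2))
for a in sys.argv[1:]:
    x,y,z,psi=map(float,a.split(','))
    c,q=np.cos(np.radians(psi)),np.sin(np.radians(psi))
    Rt=np.array([[-q,c,0],[c,q,0],[0,0,-1.]])
    t=np.round(R.T@(np.array([x,y,z])-p)*1000);r=np.round(Ro.from_matrix(R.T@Rt).as_rotvec(),3)
    print(a,t.astype(int).tolist(),r.tolist(),'dist',round(np.linalg.norm(t)))
    p=p+R@t/1000;R=R@Ro.from_rotvec(r).as_matrix()
E
python3 plan.py 0.40,-0.39,0.25,-35 0.53,-0.23,0.25,-9.5 0.64,-0.06,0.22,-9.5
```

```text
t 0.95 pos [ 0.2729 -0.5623  0.2503] psi -64.11 tilt 0.01 w 0.0855 F [-0.  -0.  -0.3] j7 -0.05
0.40,-0.39,0.25,-35 [190, -99, 0] [-0.0, 0.0, -0.508] dist 214
0.53,-0.23,0.25,-9.5 [205, 14, 0] [-0.0, -0.0, -0.445] dist 205
0.64,-0.06,0.22,-9.5 [186, 81, 30] [-0.0, -0.0, -0.0] dist 205
```

```bash
python3 -m inch '[[1,[190,-99,0],[0,0,-0.508]],[1,[190,-99,0],[0,0,-0.508]],[1,[190,-99,0],[0,0,-0.508]],[1,[190,-99,0],[0,0,-0.508]],[1,[190,-99,0],[0,0,-0.508]]]' 50
python3 -m inch '[[1,[205,14,0],[0,0,-0.445]],[1,[205,14,0],[0,0,-0.445]],[1,[205,14,0],[0,0,-0.445]],[1,[205,14,0],[0,0,-0.445]],[1,[205,14,0],[0,0,-0.445]]]'
python3 plan.py 0.64,-0.06,0.22,-9.5
```

```text
clock: 1.45
ee_pos: [0.4039, -0.3858, 0.2506]
ee_rot: [[0.567, 0.824, 0.001], [0.824, -0.567, 0.001], [0.002, 0.001, -1.0]]
wrist_force: [0.1, -0.9, 0.3]
width: 0.0851
grip_force: 0.0
clock: 1.95
ee_pos: [0.5329, -0.2248, 0.2504]
ee_rot: [[0.159, 0.987, 0.002], [0.987, -0.159, 0.002], [0.002, 0.001, -1.0]]
wrist_force: [-0.9, -0.2, 0.1]
width: 0.0854
grip_force: 0.0
t 1.95 pos [ 0.5329 -0.2248  0.2504] psi -9.12 tilt 0.15 w 0.0854 F [-0.9 -0.2  0.1] j7 0.07
0.64,-0.06,0.22,-9.5 [180, 80, 31] [0.001, -0.002, 0.007] dist 199
```

```bash
python3 -m inch '[[1,[180,80,31],[0,0,0]],[1,[180,80,31],[0,0,0]],[1,[180,80,31],[0,0,0]],[1,[180,80,31],[0,0,0]],[1,[180,80,31],[0,0,0]]]' | head -2
python3 - <<'E'
from h import *
save('wrist','w0.png')
m=imaging.camera_model('wrist');print(np.round(m['cam_to_world'],3).tolist(),m['fx'])
for n in ['stamp_red','stamp_teal','stamp_navy','jar_indigo']:
    for d in imaging.outline_of('wrist',n):
        mk=d['mask'].astype(np.uint8);c=max(cv2.findContours(mk,0,1)[0],key=cv2.contourArea)
        q=np.array([ray('wrist',p,.026)[:2] for p in c[:,0]],np.float32)
        r=cv2.minAreaRect(q);print(n,round(d['conf'],2),np.round(cv2.minAreaRect(c)[0]),np.round(r[0],4),np.round(r[1],4),round(r[2],1))
E
python3 plan.py 0.662,-0.060,0.1,-9.5 0.662,-0.060,0.027,-9.5
```

```text
clock: 2.45
ee_pos: [0.6401, -0.0589, 0.218]
[[0.987, 0.152, 0.053, 0.652], [-0.16, 0.935, 0.317, 0.019], [-0.001, -0.321, 0.947, 0.342], [0.0, 0.0, 0.0, 1.0]] 348.63098721346887
stamp_red 0.69 [352. 214.] [ 0.6633 -0.0656] [0.066  0.0537] 80.5
stamp_red 0.53 [342.  67.] [0.6725 0.0569] [0.0547 0.0572] 12.8
stamp_teal 0.87 [414. 308.] [ 0.7125 -0.1749] [0.0631 0.0633] 52.1
stamp_teal 0.74 [342.  67.] [0.6722 0.0552] [0.055  0.0576] 12.2
stamp_teal 0.72 [227. 237.] [ 0.5445 -0.0696] [0.0615 0.058 ] 16.1
stamp_navy 0.77 [228. 236.] [ 0.5446 -0.0703] [0.061  0.0572] 15.9
jar_indigo 0.57 [192. 109.] [0.5425 0.0442] [0.0603 0.077 ] 80.4
t 2.7 pos [ 0.638  -0.0676  0.2194] psi -9.63 tilt 0.04 w 0.0855 F [ 0.8 -0.9  0.5] j7 -0.27
0.662,-0.060,0.1,-9.5 [12, 22, 119] [0.0, 0.001, -0.002] dist 122
0.662,-0.060,0.027,-9.5 [0, 0, 73] [0.0, -0.0, -0.0] dist 73
```

View pics/w0.png

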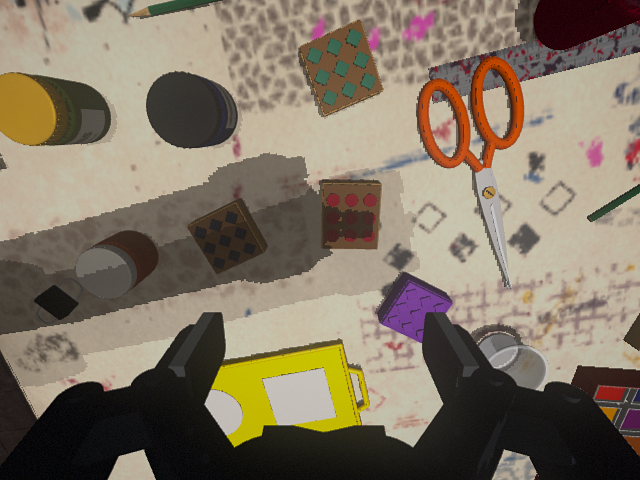

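The wrist view shows red at (352,214), teal (342,67), navy (228,236) and purple at (414,308). The fit agrees with the top view once the arm's settling is allowed for.

```bash
python3 -m inch '[[1,[12,23,119],[0,0,0]],[1,[12,23,119],[0,0,0]],[1,[12,23,119],[0,0,0]],[1,[12,23,119],[0,0,0]],[1,[12,23,119],[0,0,0]]]' | head -2
python3 -m inch '[[1,[0,0,0],[0,0,0]],[1,[0,0,20],[0,0,0]],[1,[0,0,40],[0,0,0]],[1,[0,0,40],[0,0,0]],[1,[0,0,40],[0,0,0]]]' | head -2
python3 plan.py 0.6635,-0.060,0.027,-9.7
python3 - <<'E'
from h import *
save('wrist','w1.png')
E
python3 plan.py 0.6635,-0.060,0.027,-9.7
```

```text
clock: 3.2
ee_pos: [0.6631, -0.059, 0.1014]
clock: 3.7
ee_pos: [0.6635, -0.0583, 0.0619]
t 3.7 pos [ 0.6635 -0.0583  0.0619] psi -9.53 tilt 0.08 w 0.0854 F [0.7 0.  0.7] j7 -0.35
0.6635,-0.060,0.027,-9.7 [-2, 0, 35] [0.001, -0.0, 0.003] dist 35
t 3.75 pos [ 0.6637 -0.0582  0.0621] psi -9.53 tilt 0.12 w 0.0855 F [ 0.4 -0.   0.3] j7 -0.35
0.6635,-0.060,0.027,-9.7 [-2, 0, 35] [0.002, -0.0, 0.003] dist 35
```

View pics/w1.png

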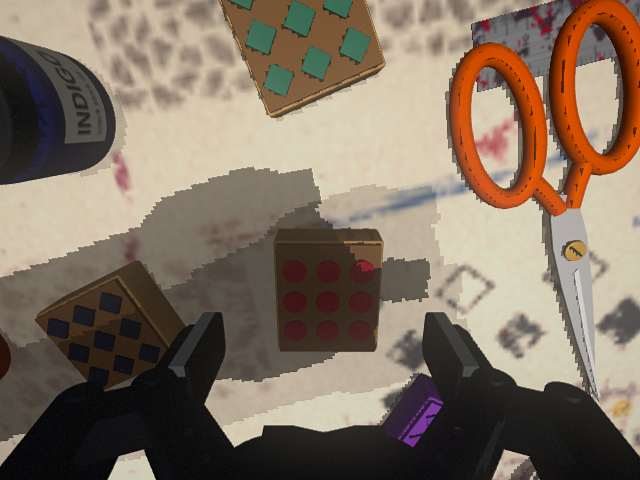

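The stamp sits squarely between the fingers, at (328,295), with navy and purple clear of them.

```bash
python3 -m inch '[[1,[-2,0,20],[0,0,0]],[1,[-2,0,35],[0,0,0]],[1,[-2,0,35],[0,0,0]],[0.3,[-2,0,35],[0,0,0]],[0.3,[-2,0,35],[0,0,0]]]' 50
python3 -m inch '[[0.3,[0,0,0],[0,0,0]],[0.3,[0,0,0],[0,0,0]],[0.3,[0,0,0],[0,0,0]],[0.3,[0,0,0],[0,0,0]],[0.3,[0,0,0],[0,0,0]]]'
python3 plan.py 0.6635,-0.060,0.14,-9.7 0.55,0.12,0.14,-11 0.4788,0.2816,0.14,-12.8 0.4788,0.2816,0.06,-12.8 0.4788,0.2816,0.033,-12.8
```

```text
clock: 4.25
ee_pos: [0.6632, -0.0598, 0.0262]
ee_rot: [[0.165, 0.986, 0.001], [0.986, -0.165, 0.0], [0.0, 0.001, -1.0]]
wrist_force: [4.1, -0.7, 1.0]
width: 0.059
grip_force: 1.6
clock: 4.75
ee_pos: [0.6633, -0.0599, 0.0265]
ee_rot: [[0.165, 0.986, 0.002], [0.986, -0.165, -0.0], [0.0, 0.002, -1.0]]
wrist_force: [-0.8, -0.6, 4.6]
width: 0.0535
grip_force: 53.2
t 4.75 pos [ 0.6633 -0.0599  0.0265] psi -9.51 tilt 0.09 w 0.0535 F [-0.8 -0.6  4.6] j7 -0.36
0.6635,-0.060,0.14,-9.7 [0, 0, -113] [0.002, -0.0, 0.003] dist 113
0.55,0.12,0.14,-11 [158, -142, 0] [-0.0, -0.0, 0.023] dist 212
0.4788,0.2816,0.14,-12.8 [145, -100, 0] [-0.0, -0.0, 0.031] dist 176
0.4788,0.2816,0.06,-12.8 [0, 0, 80] [-0.0, -0.0, 0.0] dist 80
0.4788,0.2816,0.033,-12.8 [0, 0, 27] [-0.0, -0.0, 0.0] dist 27
```

```bash
python3 -m inch '[[0.3,[0,0,-30],[0,0,0]],[0.3,[0,0,-70],[0,0,0]],[0.3,[0,0,-113],[0,0,0]],[0.3,[0,0,-113],[0,0,0]],[0.3,[0,0,-113],[0,0,0]]]' | sed -n '2p;5,6p'
python3 -m inch '[[0.3,[35,-32,0],[0,0,0.005]],[0.3,[70,-64,0],[0,0,0.01]],[0.3,[100,-90,0],[0,0,0.02]],[0.3,[130,-117,0],[0,0,0.023]],[0.3,[158,-142,0],[0,0,0.023]]]' | sed -n '2p;5,6p'
python3 -m inch '[[0.3,[35,-24,0],[0,0,0.01]],[0.3,[70,-48,0],[0,0,0.02]],[0.3,[100,-69,0],[0,0,0.031]],[0.3,[130,-90,0],[0,0,0.031]],[0.3,[145,-100,0],[0,0,0.031]]]' | sed -n '2p;5,6p'
python3 -m inch '[[0.3,[0,0,0],[0,0,0]],[0.3,[0,0,20],[0,0,0]],[0.3,[0,0,50],[0,0,0]],[0.3,[0,0,70],[0,0,0]],[0.3,[0,0,70],[0,0,0]]]' | sed -n '2p;5,6p'
python3 - <<'E'
from h import *
save('wrist','w2.png')
E
python3 plan.py 0.4788,0.2816,0.033,-12.8
```

```text
ee_pos: [0.6631, -0.0601, 0.1397]
width: 0.0538
grip_force: 53.4
ee_pos: [0.5469, 0.1206, 0.1373]
width: 0.0538
grip_force: 53.3
ee_pos: [0.4754, 0.2833, 0.1375]
width: 0.0535
grip_force: 53.3
ee_pos: [0.4764, 0.2787, 0.0653]
width: 0.054
grip_force: 53.2
t 6.8 pos [0.4771 0.2794 0.0671] psi -12.63 tilt 0.19 w 0.0539 F [-0.2  0.7 -1. ] j7 -1.08
0.4788,0.2816,0.033,-12.8 [3, 1, 34] [-0.002, 0.002, 0.003] dist 34
```

View pics/w2.png

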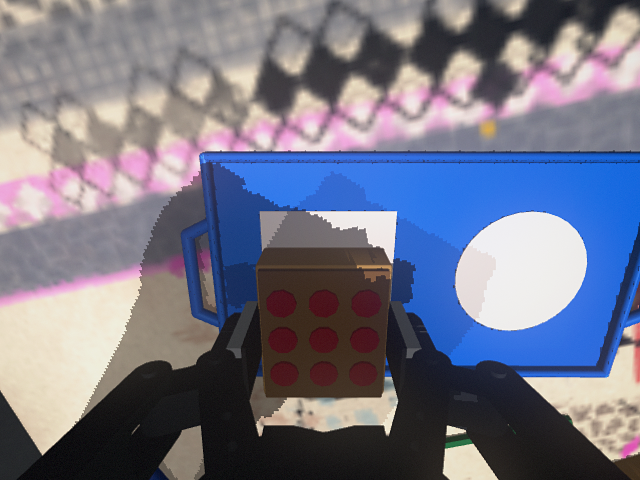

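The red stamp is held level over the square (square's far edge (262–397, 211)), and the tray's end handle is clear.

```bash
python3 -m inch '[[0.3,[3,1,10],[0,0,0]],[0.3,[3,1,20],[0,0,0]],[0.3,[3,1,28],[0,0,0]],[0.3,[3,1,34],[0,0,0]],[0.3,[3,1,34],[0,0,0]]]' | sed -n '2p;4,6p'
python3 -m inch '[[0.3,[0,0,0],[0,0,0]],[0.85,[0,0,1],[0,0,0]],[0.85,[0,0,1],[0,0,0]],[0.85,[0,0,1],[0,0,0]],[0.85,[0,0,1],[0,0,0]]]' | sed -n '2p;4,6p'
python3 -m inch '[[0.85,[0,0,-20],[0,0,0]],[1,[0,0,-50],[0,0,0]],[1,[0,0,-90],[0,0,0]],[1,[0,0,-130],[0,0,0]],[1,[0,0,-130],[0,0,0]]]' | sed -n '2p;4,6p'
python3 - <<'E'
from h import *
save('wrist','w3.png')
E
python3 plan.py 0.4375,0.0695,0.17,0 0.4375,0.0695,0.09,0
```

```text
ee_pos: [0.4789, 0.283, 0.0335]
wrist_force: [-0.4, -0.5, -1.1]
width: 0.0536
grip_force: 53.3
ee_pos: [0.4794, 0.2832, 0.0335]
wrist_force: [0.2, -0.1, -0.4]
width: 0.0728
grip_force: 0.0
ee_pos: [0.4811, 0.2846, 0.1683]
wrist_force: [0.2, 0.4, -0.9]
width: 0.0854
grip_force: 0.0
t 8.35 pos [0.4804 0.2838 0.1658] psi -12.62 tilt 0.26 w 0.0854 F [ 0.4 -1.  -1. ] j7 -1.02
0.4375,0.0695,0.17,0 [-218, 5, -5] [0.004, -0.002, -0.22] dist 218
0.4375,0.0695,0.09,0 [0, 0, 80] [-0.0, -0.0, -0.0] dist 80
```

View pics/w3.png

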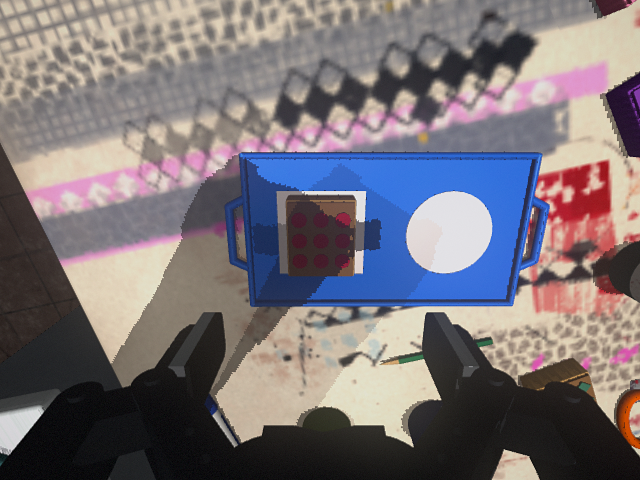

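The red stamp lies centred and square on its mark, at (321,235). Next is the green jar, with the lid centres taken from the saved top view.

```bash
python3 - <<'E'
from h import *
im=cv2.imread('pics/t0.png');hsv=cv2.cvtColor(im,cv2.COLOR_BGR2HSV).astype(int)
for n,box,f,z in (('green',(305,275,335,303),lambda h:(h[...,1]>110)&(h[...,2]>110)&(abs(h[...,0]-23)<8),.071),('indigo',(312,234,342,266),lambda h:h[...,2]<70,.063)):
    x0,y0,x1,y1=box;m=f(hsv[y0:y1,x0:x1]);v,u=np.nonzero(m);print(n,m.sum(),u.min()+x0,u.max()+x0,v.min()+y0,v.max()+y0,ray('top',((u.min()+u.max())/2+x0,(v.min()+v.max())/2+y0),z).round(4),ray('top',(u.mean()+x0,v.mean()+y0),z).round(4))
E
python3 -m inch '[[1,[-45,1,-1],[0,0,-0.05]],[1,[-90,2,-3],[0,0,-0.1]],[1,[-135,3,-4],[0,0,-0.15]],[1,[-180,4,-5],[0,0,-0.2]],[1,[-218,5,-5],[0,0,-0.22]]]' | sed -n '2p'
python3 -m inch '[[1,[0,0,0],[0,0,0]],[1,[0,0,0],[0,0,0]],[1,[0,0,20],[0,0,0]],[1,[0,0,40],[0,0,0]],[1,[0,0,40],[0,0,0]]]' | sed -n '2p'
python3 - <<'E'
from h import *
save('wrist','w4.png')
print(imaging.spot_point('wrist','jar_green'))
E
python3 plan.py 0.4375,0.0695,0.09,0 0.4375,0.0695,0.04,0
```

```text
green 262 311 328 280 297 [0.437  0.0708 0.071 ] [0.4369 0.0703 0.071 ]
indigo 331 318 337 239 259 [0.5458 0.0513 0.063 ] [0.5455 0.052  0.063 ]
ee_pos: [0.4355, 0.0671, 0.1677]
ee_pos: [0.4354, 0.0704, 0.1263]
[{'at': [0.4394, 0.0732, -0.0021], 'conf': 0.66}]
t 9.45 pos [0.4365 0.0704 0.1283] psi 0.09 tilt 0.07 w 0.0855 F [ 0.1 -0.2  0.3] j7 -0.41
0.4375,0.0695,0.09,0 [-1, 1, 38] [-0.001, -0.001, 0.002] dist 38
0.4375,0.0695,0.04,0 [0, 0, 50] [-0.0, 0.0, -0.0] dist 50
```

View pics/w4.png

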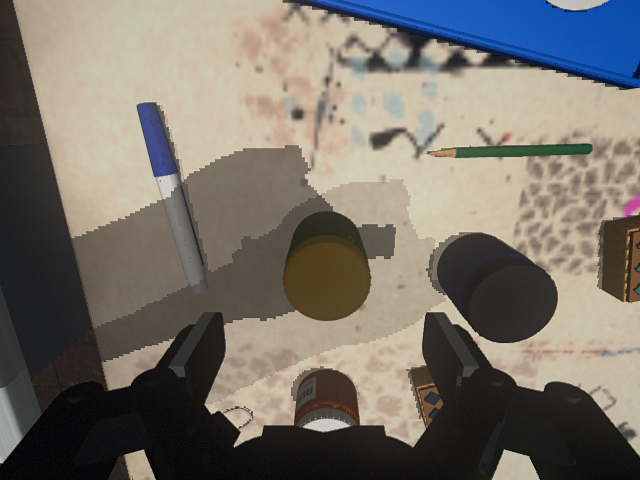

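The green jar is central between the fingers at (327,265), and indigo at (500,285) is clear of the right finger. I can go straight down.

```bash
python3 -m inch '[[1,[0,0,30],[0,0,0]],[1,[0,0,60],[0,0,0]],[1,[0,0,80],[0,0,0]],[1,[0,0,90],[0,0,0]],[1,[0,0,90],[0,0,0]]]' 40 | sed -n '2p;4,6p'
python3 -m inch '[[0.3,[0,0,0],[0,0,0]],[0.3,[0,0,0],[0,0,0]],[0.3,[0,0,0],[0,0,0]],[0.3,[0,0,0],[0,0,0]],[0.3,[0,0,0],[0,0,0]]]' | sed -n '2p;4,6p'
python3 -m inch '[[0.3,[0,0,-20],[0,0,0]],[0.3,[0,0,-50],[0,0,0]],[0.3,[0,0,-80],[0,0,0]],[0.3,[0,0,-100],[0,0,0]],[0.3,[0,0,-100],[0,0,0]]]' | sed -n '2p;4,6p'
python3 plan.py 0.5,0.16,0.14,-5 0.5863,0.2572,0.14,-12.8  0.5863,0.2572,0.07,-12.8 0.5863,0.2572,0.044,-12.8
```

```text
ee_pos: [0.4366, 0.0697, 0.0381]
wrist_force: [0.2, -0.4, 0.9]
width: 0.0856
grip_force: 0.0
ee_pos: [0.4373, 0.0694, 0.0394]
wrist_force: [-2.5, -0.9, 14.8]
width: 0.0514
grip_force: 39.2
ee_pos: [0.438, 0.0694, 0.141]
wrist_force: [1.7, 1.0, -2.3]
width: 0.0514
grip_force: 42.4
t 10.95 pos [0.438  0.0694 0.141 ] psi -0.02 tilt 0.27 w 0.0514 F [ 1.7  1.  -2.3] j7 -0.4
0.5,0.16,0.14,-5 [91, 62, 1] [0.005, -0.0, 0.087] dist 110
0.5863,0.2572,0.14,-12.8 [104, 78, 0] [-0.0, -0.0, 0.136] dist 130
0.5863,0.2572,0.07,-12.8 [0, 0, 70] [-0.0, -0.0, 0.0] dist 70
0.5863,0.2572,0.044,-12.8 [0, 0, 26] [-0.0, -0.0, 0.0] dist 26
```

```bash
python3 -m inch '[[0.3,[20,14,0],[0,0,0.02]],[0.3,[40,28,0],[0,0,0.04]],[0.3,[60,42,0],[0,0,0.06]],[0.3,[80,54,0],[0,0,0.08]],[0.3,[91,62,1],[0,0,0.087]]]' | sed -n '2p;5,6p'
python3 -m inch '[[0.3,[25,19,0],[0,0,0.03]],[0.3,[50,38,0],[0,0,0.06]],[0.3,[75,56,0],[0,0,0.1]],[0.3,[95,71,0],[0,0,0.136]],[0.3,[104,78,0],[0,0,0.136]]]' | sed -n '2p;5,6p'
python3 -m inch '[[0.3,[0,0,0],[0,0,0]],[0.3,[0,0,20],[0,0,0]],[0.3,[0,0,45],[0,0,0]],[0.3,[0,0,65],[0,0,0]],[0.3,[0,0,65],[0,0,0]]]' | sed -n '2p;5,6p'
python3 - <<'E'
from h import *
save('wrist','w5.png')
E
python3 plan.py 0.5863,0.2572,0.044,-12.8
```

```text
ee_pos: [0.4989, 0.1618, 0.1368]
width: 0.0508
grip_force: 42.4
ee_pos: [0.5859, 0.2584, 0.1365]
width: 0.0508
grip_force: 42.4
ee_pos: [0.5835, 0.2551, 0.0697]
width: 0.0512
grip_force: 42.4
t 12.5 pos [0.5844 0.2558 0.0715] psi -12.77 tilt 0.15 w 0.0512 F [ 0.2  0.1 -1.3] j7 -0.93
0.5863,0.2572,0.044,-12.8 [2, 2, 28] [-0.002, 0.002, 0.001] dist 28
```

View pics/w5.png

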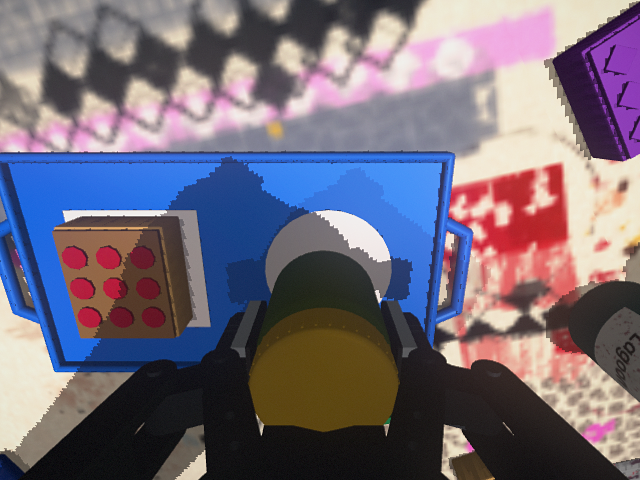

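The green jar is upright over the disc (disc arc centred near column 329) and the stamp is undisturbed.

```bash
python3 -m inch '[[0.3,[2,2,8],[0,0,0]],[0.3,[2,2,16],[0,0,0]],[0.3,[2,2,23],[0,0,0]],[0.3,[2,2,28],[0,0,0]],[0.3,[2,2,28],[0,0,0]]]' | sed -n '2p;4,6p'
python3 -m inch '[[0.3,[0,0,0],[0,0,0]],[0.7,[0,0,0],[0,0,0]],[0.8,[0,0,0],[0,0,0]],[0.9,[0,0,0],[0,0,0]],[0.9,[0,0,0],[0,0,0]]]' | sed -n '2p;4,6p'
python3 -m inch '[[0.9,[0,0,-25],[0,0,0]],[1,[0,0,-60],[0,0,0]],[1,[0,0,-90],[0,0,0]],[1,[0,0,-115],[0,0,0]],[1,[0,0,-115],[0,0,0]]]' | sed -n '2p;4,6p'
python3 - <<'E'
from h import *
imaging.capture('wrist')
E
python3 plan.py 0.674,0.061,0.16,12 0.674,0.061,0.07,12
```

```text
ee_pos: [0.5877, 0.2588, 0.0442]
wrist_force: [0.3, 0.7, -1.6]
width: 0.0511
grip_force: 43.4
ee_pos: [0.5878, 0.2587, 0.0443]
wrist_force: [0.8, 0.0, -0.4]
width: 0.0768
grip_force: 0.0
ee_pos: [0.5892, 0.2595, 0.163]
wrist_force: [1.1, 0.4, 0.6]
width: 0.0856
grip_force: 0.0
t 14.05 pos [0.5885 0.259  0.161 ] psi -12.79 tilt 0.17 w 0.0854 F [-0.1 -0.4 -1.3] j7 -0.89
0.674,0.061,0.16,12 [-174, 127, 1] [0.003, -0.001, -0.433] dist 215
0.674,0.061,0.07,12 [0, 0, 90] [-0.0, -0.0, 0.0] dist 90
```

```bash
python3 -m inch '[[1,[-40,29,0],[0,0,-0.1]],[1,[-80,58,0],[0,0,-0.2]],[1,[-115,84,0],[0,0,-0.3]],[1,[-150,110,1],[0,0,-0.4]],[1,[-174,127,1],[0,0,-0.433]]]' | sed -n '2p'
python3 -m inch '[[1,[0,0,0],[0,0,0]],[1,[0,0,30],[0,0,0]],[1,[0,0,60],[0,0,0]],[1,[0,0,85],[0,0,0]],[1,[0,0,85],[0,0,0]]]' | sed -n '2p'
python3 - <<'E'
from h import *
save('wrist','w6.png')
d=imaging.outline_of('wrist','stamp_teal')
for e in d:
    c=max(cv2.findContours(e['mask'].astype(np.uint8),0,1)[0],key=cv2.contourArea);q=np.array([ray('wrist',p,.026)[:2] for p in c[:,0]],np.float32);r=cv2.minAreaRect(q);print(round(e['conf'],2),np.round(r[0],4),np.round(r[1],4),round(r[2],1))
E
python3 plan.py 0.674,0.061,0.027,12.5
```

```text
ee_pos: [0.6736, 0.057, 0.1568]
ee_pos: [0.6706, 0.0613, 0.0691]
0.77 [0.6755 0.0674] [0.0546 0.0642] 12.9
t 15.15 pos [0.6729 0.0615 0.0733] psi 12.05 tilt 0.06 w 0.085 F [0.8 0.4 1.6] j7 -0.2
0.674,0.061,0.027,12.5 [-1, 1, 46] [-0.001, -0.001, -0.008] dist 46
```

View pics/w6.png

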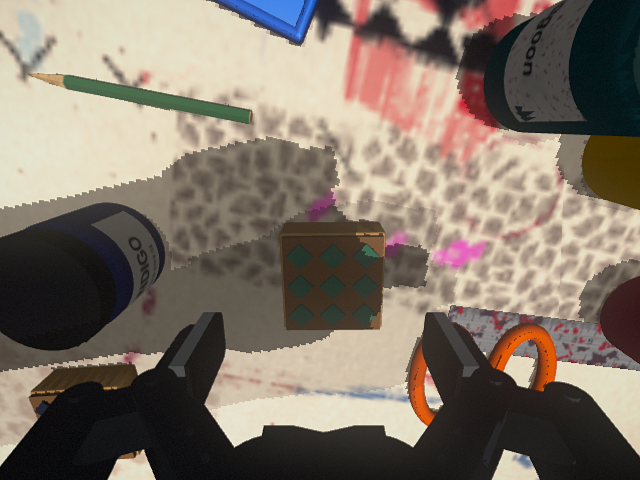

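The teal-green stamp is between the fingers at (333,280). The scissors at (430,370) and the indigo jar are clear.

```bash
python3 -m inch '[[1,[1,2,20],[0,0,-0.008]],[1,[1,2,40],[0,0,-0.008]],[1,[1,2,46],[0,0,-0.008]],[1,[1,2,46],[0,0,-0.008]],[0.3,[1,2,46],[0,0,-0.008]]]' 50 | sed -n '2p;4,6p'
python3 -m inch '[[0.3,[0,0,0],[0,0,0]],[0.3,[0,0,0],[0,0,0]],[0.3,[0,0,0],[0,0,0]],[0.3,[0,0,0],[0,0,0]],[0.3,[0,0,0],[0,0,0]]]' | sed -n '2p;4,6p'
python3 -m inch '[[0.3,[0,0,-30],[0,0,0]],[0.3,[0,0,-70],[0,0,0]],[0.3,[0,0,-113],[0,0,0]],[0.3,[0,0,-113],[0,0,0]],[0.3,[0,0,-113],[0,0,0]]]' | sed -n '2p;5,6p'
python3 plan.py 0.64,-0.12,0.14,7 0.5759,-0.2772,0.14,3 0.5759,-0.2772,0.065,3
```

```text
ee_pos: [0.6751, 0.0625, 0.0277]
wrist_force: [-0.5, 0.1, 1.1]
width: 0.0734
grip_force: 0.0
ee_pos: [0.6754, 0.0624, 0.0284]
wrist_force: [-1.0, -0.2, 5.9]
width: 0.0542
grip_force: 53.3
ee_pos: [0.6753, 0.0622, 0.1415]
width: 0.0536
grip_force: 53.3
t 16.65 pos [0.6753 0.0622 0.1415] psi 12.47 tilt 0.12 w 0.0536 F [ 0.1 -1.4 -2.3] j7 -0.17
0.64,-0.12,0.14,7 [-170, -74, 1] [0.002, 0.0, 0.096] dist 185
0.5759,-0.2772,0.14,3 [-149, -83, 1] [0.0, 0.0, 0.069] dist 171
0.5759,-0.2772,0.065,3 [1, 0, 75] [0.0, 0.0, 0.0] dist 75
```

```bash
python3 -m inch '[[0.3,[-40,-17,0],[0,0,0.02]],[0.3,[-80,-35,0],[0,0,0.05]],[0.3,[-115,-50,0],[0,0,0.07]],[0.3,[-150,-65,1],[0,0,0.096]],[0.3,[-170,-74,1],[0,0,0.096]]]' | sed -n '2p;5,6p'
python3 -m inch '[[0.3,[-35,-20,0],[0,0,0.02]],[0.3,[-70,-39,0],[0,0,0.04]],[0.3,[-105,-58,0],[0,0,0.069]],[0.3,[-135,-75,1],[0,0,0.069]],[0.3,[-149,-83,1],[0,0,0.069]]]' | sed -n '2p;5,6p'
python3 -m inch '[[0.3,[0,0,0],[0,0,0]],[0.3,[0,0,20],[0,0,0]],[0.3,[0,0,50],[0,0,0]],[0.3,[0,0,70],[0,0,0]],[0.3,[0,0,70],[0,0,0]]]' | sed -n '2p;5,6p'
python3 - <<'E'
from h import *
save('wrist','w7.png')
E
python3 plan.py 0.5759,-0.2772,0.0335,3
```

```text
ee_pos: [0.6379, -0.1234, 0.1376]
width: 0.0537
grip_force: 53.2
ee_pos: [0.5728, -0.2811, 0.1367]
width: 0.0538
grip_force: 53.2
ee_pos: [0.574, -0.2754, 0.0651]
width: 0.0536
grip_force: 53.2
t 18.2 pos [ 0.5749 -0.276   0.067 ] psi 3.13 tilt 0.17 w 0.0537 F [ 0.3 -0.1 -0.3] j7 0.21
0.5759,-0.2772,0.0335,3 [-1, 1, 34] [-0.002, -0.002, 0.002] dist 34
```

View pics/w7.png

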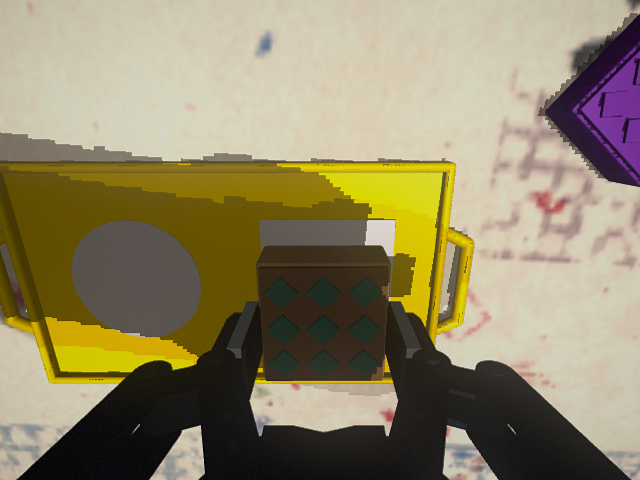

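The teal stamp is over the square (far edge (260–394, 220)), aligned with the tray. I'll lower it, release it, and move on to the indigo jar.

```bash
python3 -m inch '[[0.3,[-1,1,10],[0,0,0]],[0.3,[-1,1,20],[0,0,0]],[0.3,[-1,1,28],[0,0,0]],[0.3,[-1,1,34],[0,0,0]],[0.3,[-1,1,34],[0,0,0]]]' | sed -n '2p;4,6p'
python3 -m inch '[[0.3,[0,0,0],[0,0,0]],[0.85,[0,0,1],[0,0,0]],[0.85,[0,0,1],[0,0,0]],[0.85,[0,0,1],[0,0,0]],[0.85,[0,0,1],[0,0,0]]]' | sed -n '2p;4,6p'
python3 -m inch '[[0.85,[0,0,-20],[0,0,0]],[1,[0,0,-50],[0,0,0]],[1,[0,0,-90],[0,0,0]],[1,[0,0,-130],[0,0,0]],[1,[0,0,-130],[0,0,0]]]' | sed -n '2p;4,6p'
python3 - <<'E'
from h import *
imaging.capture('wrist')
E
python3 plan.py 0.56,-0.11,0.165,10 0.546,0.0518,0.165,15 0.546,0.0518,0.09,15
```

```text
ee_pos: [0.576, -0.2786, 0.0337]
wrist_force: [0.4, -0.0, -1.0]
width: 0.0536
grip_force: 53.7
ee_pos: [0.5762, -0.2786, 0.0333]
wrist_force: [0.3, -0.3, -0.2]
width: 0.0726
grip_force: 0.0
ee_pos: [0.5785, -0.2793, 0.1689]
wrist_force: [0.6, -0.5, 0.2]
width: 0.0856
grip_force: 0.0
t 19.75 pos [ 0.5774 -0.2791  0.166 ] psi 3.03 tilt 0.26 w 0.0852 F [-0.4 -0.2 -0.6] j7 0.25
0.56,-0.11,0.165,10 [170, -8, 1] [0.004, 0.003, -0.122] dist 170
0.546,0.0518,0.165,15 [162, 14, 0] [-0.0, -0.0, -0.087] dist 163
0.546,0.0518,0.09,15 [0, 0, 75] [-0.0, -0.0, 0.0] dist 75
```

```bash
python3 -m inch '[[1,[45,-2,0],[0,0,-0.03]],[1,[90,-4,1],[0,0,-0.07]],[1,[130,-6,1],[0,0,-0.122]],[1,[160,-7,1],[0,0,-0.122]],[1,[170,-8,1],[0,0,-0.122]]]' | sed -n '2p'
python3 -m inch '[[1,[40,3,0],[0,0,-0.03]],[1,[80,7,0],[0,0,-0.06]],[1,[120,10,0],[0,0,-0.087]],[1,[150,13,0],[0,0,-0.087]],[1,[162,14,0],[0,0,-0.087]]]' | sed -n '2p'
python3 -m inch '[[1,[0,0,0],[0,0,0]],[1,[0,0,20],[0,0,0]],[1,[0,0,40],[0,0,0]],[1,[0,0,40],[0,0,0]],[1,[0,0,40],[0,0,0]]]' | sed -n '2p'
python3 - <<'E'
from h import *
save('wrist','w8.png')
print([(np.round(d['at'],4),d['conf']) for d in imaging.spot_point('wrist','jar_indigo')])
E
python3 plan.py 0.546,0.0518,0.036,15
```

```text
ee_pos: [0.5586, -0.1057, 0.1616]
ee_pos: [0.5442, 0.0554, 0.1617]
ee_pos: [0.5449, 0.0515, 0.1223]
[(array([0.5488, 0.055 , 0.002 ]), 0.9)]
t 21.35 pos [0.5453 0.0521 0.1231] psi 14.96 tilt 0.05 w 0.0852 F [ 0.6 -0.7  0.7] j7 -0.17
0.546,0.0518,0.036,15 [0, 0, 87] [0.001, 0.0, -0.001] dist 87
```

View pics/w8.png

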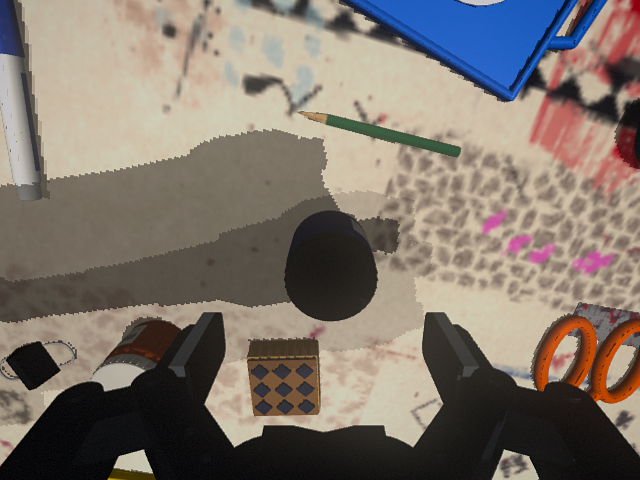

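The indigo jar at (331,265) is between the fingers and a few mm toward +x. Navy at (284,377) and orange at (135,350) are clear.

```bash
python3 -m inch '[[1,[1,2,30],[0,0,0]],[1,[1,2,60],[0,0,0]],[1,[1,2,80],[0,0,0]],[1,[1,2,87],[0,0,0]],[1,[1,2,87],[0,0,0]]]' 40 | sed -n '2p;4,6p'
python3 -m inch '[[0.3,[0,0,0],[0,0,0]],[0.3,[0,0,0],[0,0,0]],[0.3,[0,0,0],[0,0,0]],[0.3,[0,0,0],[0,0,0]],[0.3,[0,0,0],[0,0,0]]]' | sed -n '2p;4,6p'
python3 -m inch '[[0.3,[0,0,-20],[0,0,0]],[0.3,[0,0,-50],[0,0,0]],[0.3,[0,0,-85],[0,0,0]],[0.3,[0,0,-120],[0,0,0]],[0.3,[0,0,-120],[0,0,0]]]' | sed -n '2p;4,6p'
python3 plan.py 0.51,-0.11,0.155,9 0.466,-0.2829,0.155,3  0.466,-0.2829,0.07,3
```

```text
ee_pos: [0.5466, 0.0541, 0.0354]
wrist_force: [-0.2, -0.0, 0.2]
width: 0.0854
grip_force: 0.0
ee_pos: [0.5472, 0.0542, 0.0367]
wrist_force: [-2.1, -0.9, 10.8]
width: 0.0546
grip_force: 40.4
ee_pos: [0.5486, 0.0546, 0.1601]
wrist_force: [0.8, 0.4, -2.1]
width: 0.0547
grip_force: 43.1
t 22.85 pos [0.5486 0.0546 0.1601] psi 15.01 tilt 0.4 w 0.0547 F [ 0.8  0.4 -2.1] j7 -0.15
0.51,-0.11,0.155,9 [-149, -80, 5] [0.007, 0.001, 0.105] dist 169
0.466,-0.2829,0.155,3 [-164, -70, 0] [-0.0, 0.0, 0.105] dist 178
0.466,-0.2829,0.07,3 [0, 0, 85] [-0.0, 0.0, -0.0] dist 85
```

```bash
python3 -m inch '[[0.3,[-30,-16,1],[0,0,0.02]],[0.3,[-65,-35,2],[0,0,0.04]],[0.3,[-100,-54,3],[0,0,0.07]],[0.3,[-130,-70,5],[0,0,0.105]],[0.3,[-149,-80,5],[0,0,0.105]]]' | sed -n '2p;5,6p'
python3 -m inch '[[0.3,[-35,-15,0],[0,0,0.02]],[0.3,[-70,-30,0],[0,0,0.05]],[0.3,[-110,-47,0],[0,0,0.08]],[0.3,[-145,-62,0],[0,0,0.105]],[0.3,[-164,-70,0],[0,0,0.105]]]' | sed -n '2p;5,6p'
python3 -m inch '[[0.3,[0,0,0],[0,0,0]],[0.3,[0,0,20],[0,0,0]],[0.3,[0,0,50],[0,0,0]],[0.3,[0,0,80],[0,0,0]],[0.3,[0,0,80],[0,0,0]]]' | sed -n '2p;5,6p'
python3 - <<'E'
from h import *
save('wrist','w9.png')
E
python3 plan.py 0.466,-0.2829,0.042,3
```

```text
ee_pos: [0.5067, -0.1132, 0.15]
width: 0.0549
grip_force: 43.1
ee_pos: [0.4628, -0.2867, 0.1502]
width: 0.0552
grip_force: 43.1
ee_pos: [0.4627, -0.2816, 0.0674]
width: 0.0552
grip_force: 43.1
t 24.4 pos [ 0.4637 -0.2821  0.0694] psi 3.04 tilt 0.18 w 0.0546 F [ 0.1  0.8 -0.9] j7 0.29
0.466,-0.2829,0.042,3 [-1, 2, 27] [-0.002, -0.002, 0.001] dist 27
```

View pics/w9.png

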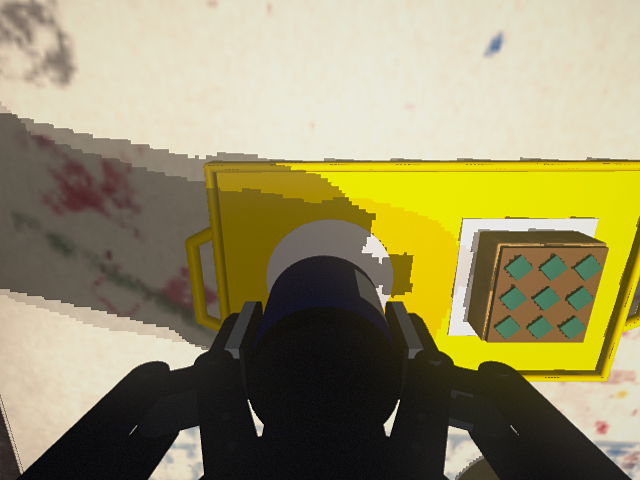

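The jar is over the disc (disc arc centred near column 330) and the teal stamp is on its square.

```bash
python3 -m inch '[[0.3,[-1,2,8],[0,0,0]],[0.3,[-1,2,16],[0,0,0]],[0.3,[-1,2,23],[0,0,0]],[0.3,[-1,2,27],[0,0,0]],[0.3,[-1,2,27],[0,0,0]]]' | sed -n '2p;4,6p'
python3 -m inch '[[0.3,[0,0,0],[0,0,0]],[0.7,[0,0,0],[0,0,0]],[0.8,[0,0,0],[0,0,0]],[0.9,[0,0,0],[0,0,0]],[0.9,[0,0,0],[0,0,0]]]' | sed -n '2p;4,6p'
python3 -m inch '[[0.9,[0,0,-25],[0,0,0]],[1,[0,0,-60],[0,0,0]],[1,[0,0,-100],[0,0,0]],[1,[0,0,-150],[0,0,0]],[1,[0,0,-170],[0,0,0]]]' | sed -n '2p;4,6p'
python3 -m inch '[[1,[-45,-30,0],[0,0,0.1]],[1,[-90,-60,0],[0,0,0.2]],[1,[-130,-90,0],[0,0,0.3]],[1,[-170,-120,0],[0,0,0.4]],[1,[-200,-140,0],[0,0,0.5]]]' | sed -n '2p;4,6p'
python3 -m inch '[[1,[0,0,0],[0,0,0]],[1,[0,0,0],[0,0,0]],[1,[0,0,0],[0,0,0]],[1,[0,0,0],[0,0,0]],[1,[0,0,0],[0,0,0]]]' | sed -n '2p;4,6p'
python3 - <<'E'
from h import *
save('top','t2.png',(210,165,475,315),3)
for n,o,mid,yaw in (('stamp_red','b',(.5325,.2694),-12.8),('jar_green','b',(.5325,.2694),-12.8),('stamp_teal','y',(.5209,-.2801),3),('jar_indigo','y',(.5209,-.2801),3),('stamp_navy','w',(0,0),0),('jar_orange','w',(0,0),0)):
    a=np.radians(yaw);R=np.array([[np.cos(a),np.sin(a)],[-np.sin(a),np.cos(a)]])
    print(n,o,[((R@(np.array(d['at'][:2])-mid)).round(3).tolist(),round(d['conf'],2)) for d in imaging.spot_point('top',n)])
E
```

```text
ee_pos: [0.4661, -0.2841, 0.0428]
wrist_force: [-0.3, 0.3, -1.5]
width: 0.0552
grip_force: 43.1
ee_pos: [0.4664, -0.2844, 0.0434]
wrist_force: [0.0, -0.5, 0.5]
width: 0.077
grip_force: 0.0
ee_pos: [0.4675, -0.2847, 0.2176]
wrist_force: [0.3, -0.2, -0.3]
width: 0.0853
grip_force: 0.0
ee_pos: [0.3349, -0.4932, 0.2135]
wrist_force: [-0.0, -0.3, -0.2]
width: 0.0854
grip_force: 0.0
ee_pos: [0.3376, -0.4906, 0.2134]
wrist_force: [0.1, 0.5, 0.6]
width: 0.0855
grip_force: 0.0
stamp_red b [([-0.057, 0.002], 0.92), ([0.058, -0.558], 0.71)]
jar_green b [([0.057, 0.001], 0.87)]
stamp_teal y [([0.203, 0.096], 0.96), ([0.053, -0.005], 0.84), ([0.241, 0.701], 0.8), ([0.266, 0.589], 0.68)]
jar_indigo y [([-0.052, -0.004], 0.8)]
stamp_navy w [([0.542, -0.068], 0.61), ([0.531, 0.268], 0.42)]
jar_orange w [([0.435, -0.068], 0.85)]
```

View pics/t2.png

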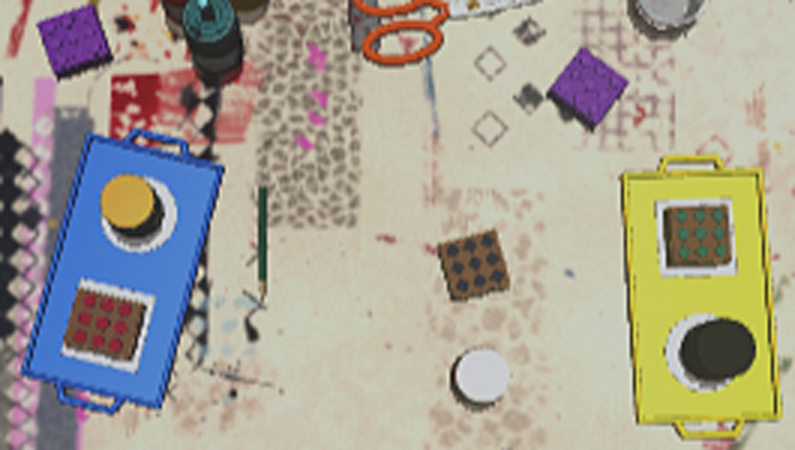

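All four pieces sit on their marks within about 5 mm: gold lid (128,203), red stamp (107,322), teal stamp (697,236), black lid (717,348). The jars' apparent offset is lid parallax. Navy and orange haven't moved.

```bash
python3 -c "
from rig import manip
print(manip.sign_off())"
```

```text
the job is handed in; nothing more can be done
None
```

Both kits are in their trays with every piece measured within about 5 mm of its mark, the navy stamp and orange jar were left untouched, and the job is handed in; no verdict was returned.

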